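Index, close and pin a clamshell drill jig

TASK

Set up the small clamshell drill jig for its marked station: first throw the index lever into the middle, marked notch, then swing the hinged leaf down onto its springs. Then take the lock pin with the round knob out of the pin block, push it down through the hole in the leaf and the holes beneath it until its collar bears on the leaf and the leaf is pressed fully shut, and finish while still gripping the pin and pressing it down: do not let go. Leave the square-headed pin in the block and the gauges and vee block where they are.

Things in the scene. Friction and masses are not known exactly. Their poses are not given: they have to be found in the camera images.
- drill_jig: Fixed steel clamshell drill jig, lower half: plate 156 x 96 mm with side plate for the lever, rails up to 32 mm high. Origin on the bench under its centre, z up, x towards its hinge (far from the robot at yaw 0), y towards the lever side. Its position and yaw vary.
- index_lever (a joint): Angle of the flat steel lever, which swings level about a vertical pivot at (0, 85) mm of the jig frame. 0 = in the middle notch of three on the quadrant plate (a small round pip on the side plate marks it; the lever then points straight along the jig's +y); positive moves the knob towards the jig's +x. Stops at +-0.62; other notches at +-0.5. A spring detent centres it in each notch from about 0.12 rad away; about 3 N at the knob throws it out.
- lever_knob (a point): Mid-height of the upright round black knob on the lever, 80 mm from the pivot; knob 18 mm across, standing from 36 to 65 mm above the bench (this point at 50 mm); the arm below it is 13 mm wide. Moves with the lever.
- marked_notch (a point): Where lever_knob is when the lever sits in the marked middle notch. Fixed to the jig.
- leaf (a joint): Angle of the hinged aluminium upper leaf: 0 = fully shut, positive = open, up and away about the hinge along the jig's y. Friction holds it where it is left (about 1.5 N at the free end moves it). Two spring plungers in the rails meet it at about 0.065 rad and hold it there by themselves; shutting it the rest of the way takes about 9 N downward at its pin hole, and it springs back there when released.
- leaf_hinge (a point): Point on the hinge axis, middle of the jig's width, 38 mm above the bench: (55, 0, 38) mm in the jig frame.
- leaf_pad (a point): Plain strip near the free end of the leaf, on its outer (upper) face, middle of its width, 118 mm from the hinge axis and 6 mm above its mid-plane: a place to push it down. Leaf 70 mm wide, 12 mm thick, free end 130 mm from the hinge axis. x runs from the free end to the hinge along the leaf.
- leaf_hole (a point): Centre of the mouth of the 13 mm pin hole on the outer face of the leaf, 100 mm from the hinge axis; nearest hole to the free end (the collared one near the middle is the drill bush). With the leaf shut this face is 44 mm above the bench.
- pin_seat (a point): Where the nose of the lock pin is when it is fully home: 8 mm above the bench, straight below the closed leaf's pin hole, at (-45, 0, 8) mm in the jig frame. Below the leaf the pin passes a 12 mm hole in the fixed plate (20 to 32 mm above the bench) and then a 14 mm hole in the sliding plate (9 to 18 mm), which the lever moves 20 mm per rad along the jig's x: it blocks the pin unless the lever is in the middle notch.
- lock_pin: Loose steel pin, 90 g, upright; origin at the tip of its nose, z up the pin. Shank 10 mm across with a tapered nose, 36 mm long up to the collar (21 mm across, 36 to 41 mm above the nose); neck 12 mm across; round knob with rings, 19 mm across, 51 to 78 mm above the nose: grip it there.
- spare_pin: Loose pin with a low square head (18 mm wide, top 53 mm above its nose), in the other hole of the block: leave it. Which hole is which varies.
- pin_block: Fixed steel block 40 x 125 x 40 mm high, origin on the bench under its centre; two 12 mm holes 40 mm either side of the centre along its y, in which the pins stand with their collars on its top (nose 4 mm above the bench).
- ring_gauge: Loose ring, 39 mm across, 17 mm high: bystander, leave alone.
- plug_gauge: Loose double-ended plug gauge lying down, 84 mm long: bystander, leave alone.
- vee_block: Loose steel V block, 44 x 46 x 35 mm: bystander, leave alone.
Things that resemble listed ones, but are neither listed nor needed, are in the scene too. Leave any green look-alike of the lock_pin alone.

How it is judged:
By the outcome, as a careful person would: the job done as asked, in the order asked, and still so for the second after the job is handed in, while the arm keeps its last pose, push and grip.
It also fails if it takes over 61 s, if anything falls off the work surface, if the arm or the gripper's body presses on something with over 40 N, if the wrist force passes 120 N, or if a joint passes its speed limit or range.

ROBOT

A 7-joint arm with a two-finger parallel gripper is mounted at the origin on a cart in front of the work surface, level with it; the furniture and walls round the work are solid. World frame = base frame: x ahead of the robot, y to its left, z up, the work surface at z = 0. Lengths are in m, angles in rad, forces in N, time in s.
With the tool pointing down it reaches from about 0.35 to 0.9 m from the base axis. Payload 7.2 kg.
Tool frame: the origin (TCP) lies midway between the tips of the shut fingers; the grasp point (between the pads) lies behind it (bot.grip_depth is the z of the grasp point in the tool frame, in m); z points along the fingers, y is the direction in which the jaws open and shut (so a half turn about z gives the same grasp; the last joint's range is limited). The gripper opens to 88 mm and grips with 3 to 60 N. Pads are 20 mm wide; open, the fingers measure 115 mm over their backs; the gripper's body (75 mm by 178 mm) begins 61 mm behind the grasp point.
Start: joints at [1.136, 0.411, -0.013, 1.596, 0.006, 1.134, -0.082], TCP at [0.224, -0.583, 0.223] pointing down, gripper open.
Joint ranges: [-2.95, 2.95], [-0.29, 1.99], [-1.47, 1.44], [0.14, 2.54], [-1.03, 4.17], [0.13, 1.85], [-2.86, 2.86]. Speed limits (rad/s): [2.39, 2.39, 3.01, 3.01, 3.14, 3.14, 3.14].

INTERFACE

Orientations are given as a unit quaternion [w, x, y, z].
In Python, from bench import bot, viewer gives the robot as it stands. The module is installed in compiled form; this text tells all that it offers. Calls block until the motion is done:
- bot.goto(position, orientation): joint-space move of the TCP to a pose.
- bot.move_l(position, orientation=None, rate=0.15, f_stop=None): straight line of the TCP; orientation=None keeps the orientation; rate is the mean speed in m/s. With f_stop (N) it stops when the force on the tool has changed by that much, and returns True; else False.
- bot.movej(angles): joint-space move.
- bot.open_jaws() and bot.grasp(): open the fingers fully, or close them until they stop; the grip force is fixed at half the most.
- bot.sleep(seconds).
- bot.inverse_kinematics(position, orientation): joint angles nearest the present ones, or None.
- viewer.snapshot(name): name is "side" or "top"; returns (picture, depth): 400x640x3 uint8, red, green, blue; 400x640 float32, m along the optical axis (not along the pixel's ray), 0 where there is no reading.
- viewer.camera_info(name): a dict with "fx", "fy", "cx", "cy" (pixels), "T" (4x4, takes a point from camera to world coordinates). Camera axes: x right, y up, looking along -z (the intrinsics and any distortion apply to the point x, -y, -z); pixel columns grow to the right and rows downward; lengths in m; the calibration is good to about 2 mm. A picture is of the moment at which its call begins. camera_info takes no time and is no camera call.
A pose or a line that the arm cannot do raises bot.MotionError and nothing moves.
- bot.close_job(): hands the job in, once; it reports no verdict.
Trained networks look in the newest picture that a camera, given by its name, has taken for a name from the list of things; names that differ only in an ending like _2 or _b are one class to them, and where a whole thing is asked for, a point or a joint stands for the part that bears it (a point fixed in the world has none). Each returns a list of dicts, best first, with "conf" (0 to 1); they miss things now and then, are a little off and sometimes report something else, mostly with a low value. They report only what shows in the picture. A call takes as long as a camera call. They do not tell look-alikes from the thing itself.
- viewer.spot_in(camera, thing): "position" ([x, y, z] in m, in the coordinates of the camera as it stood for that picture, good to about 4 mm: the middle of the surface that is visible of it).
Readings, each from a call of its own:
- bot.current_t(): time.
- bot.current_joint_pos(): joint angles.
- bot.current_qvel(): joint speeds.
- bot.current_effort(): joint torques, N m.
- bot.current_position(): TCP position.
- bot.current_eef_rot(): TCP orientation.
- bot.current_wrist_force(): force on the tool from outside, world axes, zero at the start.
- bot.current_wrist_torque(): the same for the moment, N m.
- bot.current_finger_gap(): finger opening in m.
Only numpy, scipy, OpenCV 4.12 (cv2) and the standard library are available. Lean on these libraries where they do the work, as an engineer would, in place of code of your own. Each camera call takes 0.05 s, during which the arm holds its last target.

## Working session

There is one attempt and no reset: what is moved stays moved. The work goes in short steps, each a Python script; the robot and the scene stay as the last script left them, time stands still between calls to the robot, and variables do not carry over. Pictures are saved under pics/ and viewed, and the job is handed in when it is done.

```bash
mkdir -p pics; cat > h.py <<'E'
from bench import bot, viewer
import numpy as np, cv2
def snap(n,f):
    p,d=viewer.snapshot(n); cv2.imwrite(f'pics/{f}.png',p[:,:,::-1]); np.save(f'pics/{f}.npy',d); return p,d
def w(n,p):
    T=np.array(viewer.camera_info(n)["T"]); return T[:3,:3]@np.array(p)+T[:3,3]
def px(n,P):
    c=viewer.camera_info(n);T=np.array(c["T"]);q=T[:3,:3].T@(np.array(P)-T[:3,3]);return np.round([c["fx"]*q[0]/-q[2]+c["cx"],c["fy"]*-q[1]/-q[2]+c["cy"]],1)
def pt(n,d,u,v):
    c=viewer.camera_info(n);z=d[int(v),int(u)]
    return w(n,[(u-c["cx"])/c["fx"]*z,-(v-c["cy"])/c["fy"]*z,-z])
E
python3 - <<'E'
from h import *
for n in("side","top"):
    snap(n,n+"0"); c=viewer.camera_info(n); print({k:(np.round(v,3).tolist()) for k,v in c.items() if k!='dist'},c.keys())
    for t in["drill_jig","lever_knob","leaf","leaf_pad","leaf_hole","leaf_hinge","lock_pin","spare_pin","pin_block"]:
        for r in viewer.spot_in(n,t)[:4]:
            P=w(n,r["position"]); print(n,t,round(r["conf"],2),P.round(3),px(n,P))
print(bot.current_t(),bot.grip_depth,bot.current_eef_rot())
E
```

```text
{'fx': 405.85, 'fy': 405.85, 'cx': 318.049, 'cy': 195.097, 'T': [[0.973, 0.075, -0.218, 0.346], [-0.23, 0.369, -0.9, -0.785], [0.013, 0.926, 0.377, 0.385], [0.0, 0.0, 0.0, 1.0]]} dict_keys(['fx', 'fy', 'cx', 'cy', 'T'])
side drill_jig 0.71 [ 0.533 -0.021  0.028] [318.9 211.2]
side lever_knob 0.9 [0.534 0.103 0.033] [307.5 188.3]
side lever_knob 0.36 [ 0.446 -0.142  0.053] [287.6 230.1]
side lever_knob 0.26 [ 0.529 -0.02   0.024] [317.1 213.1]
side leaf 0.74 [ 0.538 -0.026  0.096] [322.4 182. ]
side leaf_pad 0.86 [ 0.533 -0.024  0.1  ] [319.9 180.1]
side leaf_hole 0.66 [ 0.537 -0.023  0.093] [321.5 182.9]
side leaf_hole 0.25 [0.536 0.104 0.034] [308.2 188. ]
side leaf_hole 0.21 [ 0.532 -0.021  0.031] [318.3 210.3]
side leaf_hinge 0.66 [ 0.526 -0.02   0.025] [315.6 212.8]
side lock_pin 0.91 [ 0.438 -0.299  0.054] [299.8 279. ]
side lock_pin 0.74 [ 0.448 -0.222  0.064] [297.  246.2]
side lock_pin 0.72 [ 0.528 -0.275  0.053] [354.1 264.2]
side pin_block 0.61 [ 0.441 -0.204  0.036] [290.5 256.3]
{'fx': 434.366, 'fy': 434.366, 'cx': 321.126, 'cy': 202.112, 'T': [[0.011, 0.994, -0.111, 0.436], [-1.0, 0.01, -0.008, -0.008], [-0.007, 0.111, 0.994, 0.988], [0.0, 0.0, 0.0, 1.0]]} dict_keys(['fx', 'fy', 'cx', 'cy', 'T'])
top lever_knob 0.94 [0.54  0.095 0.029] [278.6 202.9]
top leaf 0.72 [ 0.535 -0.001  0.099] [321.3 202.3]
top leaf_pad 0.73 [ 0.708 -0.032  0.026] [336.3 130.1]
top leaf_pad 0.67 [0.535 0.003 0.103] [319.6 202. ]
top leaf_hole 0.73 [ 0.532 -0.003  0.103] [322.5 203.4]
top leaf_hinge 0.74 [0.538 0.046 0.025] [300.6 204.4]
top leaf_hinge 0.63 [0.542 0.095 0.029] [278.4 202.1]
top lock_pin 0.62 [ 0.453 -0.22   0.084] [426.6 243.5]
top lock_pin 0.45 [ 0.437 -0.291  0.076] [460.4 251.8]
top spare_pin 0.49 [ 0.449 -0.137  0.057] [385.  245.2]
top pin_block 0.8 [ 0.45  -0.176  0.04 ] [401.6 245.2]
1.0 -0.0187 [1.44726937e-06 9.83226590e-01 1.82388248e-01 1.70682507e-05]
```

View pics/side0.png

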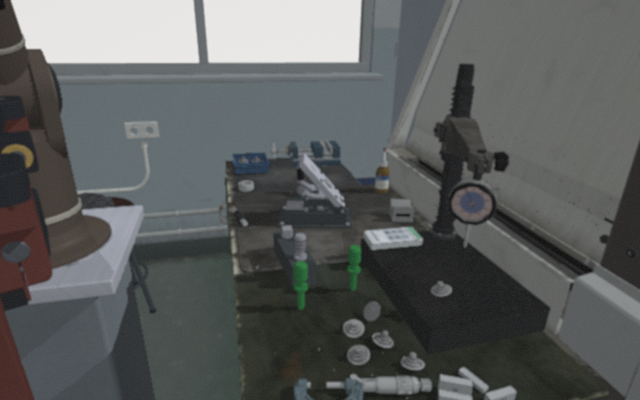

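View pics/top0.png

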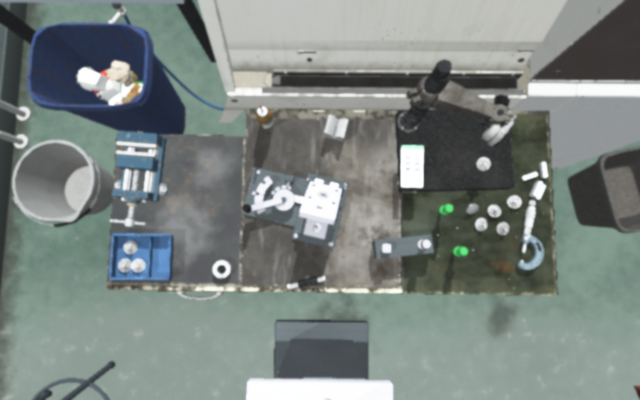

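```bash
python3 - <<'E'
import cv2
t=cv2.imread('pics/top0.png')[150:270,240:480]; s=cv2.imread('pics/side0.png')[150:290,240:400]
cv2.imwrite('pics/ct.png',cv2.resize(t,None,fx=3.3,fy=3.3,interpolation=2)); cv2.imwrite('pics/cs.png',cv2.resize(s,None,fx=4.2,fy=4.2,interpolation=2))
E
```

```text
(no output)
```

View pics/ct.png

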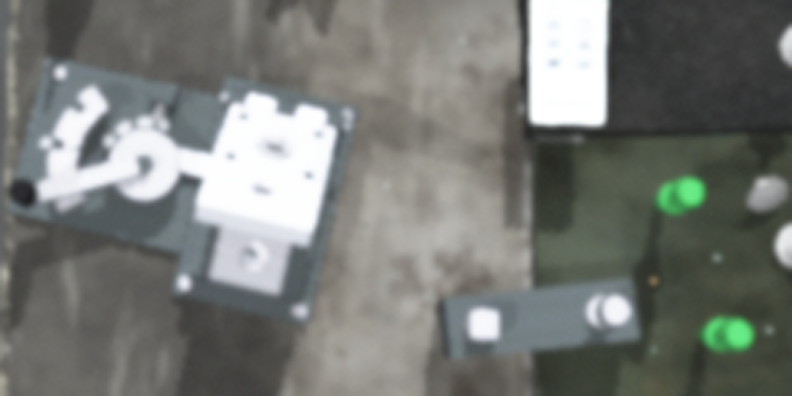

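View pics/cs.png

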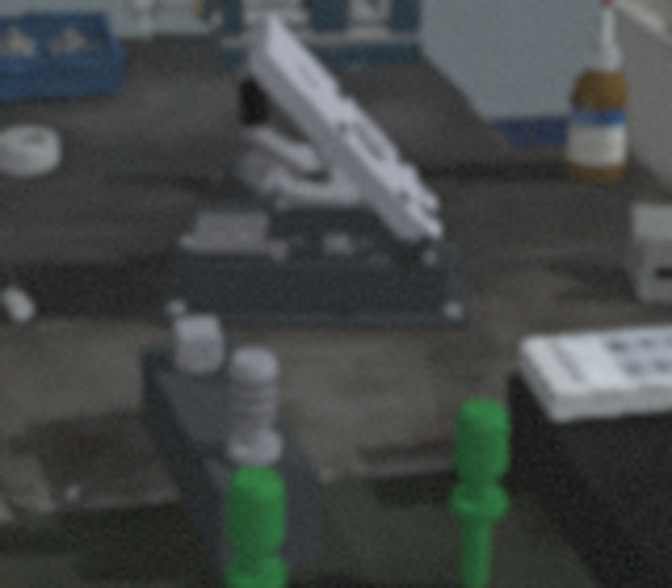

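The candidates for the lock pin, by top-view pixel:
- (424,243): grey pin with a round ringed knob in the block, which is the one I want.
- (387,247): square low head in the block, so the spare pin.
- (447,209) and (461,251): green look-alikes.

The side crop confirms the round ringed knob at about (300,246). The leaf is open at (320,200). The lever knob is the black blob at (247,207), and the lever is off its marked notch towards the jig's -x.

```bash
python3 - <<'E'
from h import *
d=np.load('pics/top0.npy')
def at(u,v,z):
    c=viewer.camera_info("top");T=np.array(c["T"]);r=T[:3,:3]@np.array([(u-c["cx"])/c["fx"],-(v-c["cy"])/c["fy"],-1]);k=(z-T[2,3])/r[2];return T[:3,3]+k*r
f=lambda a,b:(240+(a+.5)/3.3-.5,150+(b+.5)/3.3-.5)
for n,a,b in[("hole",252,255),("pivot",145,165),("knob",24,192),("pin",615,310),("pincollar",598,312),("spare",484,323),("pad",250,225),("leaftop",270,150),("leaftop2",280,110),("scr",183,283),("scr",300,310),("scr",224,97),("scr",348,117),("lev",60,72),("blk",450,300),("blk",630,280),("blk",640,335),("blk",448,358),("fixed",235,265)]:
    u,v=f(a,b); P=pt("top",d,round(u),round(v)); print(n,round(u,1),round(v,1),P.round(4), at(u,v,P[2]).round(4))
# leaf plane/point cloud
print(bot.current_t())
E
```

```text
hole 316.0 226.9 [0.4888 0.0112 0.0083] [0.489  0.0112 0.0083]
pivot 283.6 199.7 [0.5466 0.0824 0.0319] [0.5474 0.0834 0.0319]
knob 246.9 207.8 [0.5247 0.158  0.0656] [0.5251 0.1582 0.0656]
pin 426.0 243.6 [ 0.4521 -0.2194  0.0794] [ 0.453  -0.2194  0.0794]
pincollar 420.9 244.2 [ 0.4522 -0.2116  0.0674] [ 0.4518 -0.2113  0.0674]
spare 386.3 247.5 [ 0.4431 -0.1398  0.054 ] [ 0.4441 -0.1405  0.054 ]
pad 315.4 217.8 [0.4998 0.0109 0.1337] [0.5001 0.0101 0.1337]
leaftop 321.5 195.1 [5.532e-01 1.000e-04 7.410e-02] [ 0.553  -0.0009  0.0741]
leaftop2 324.5 183.0 [ 0.5837 -0.0059  0.0444] [ 0.5837 -0.007   0.0444]
scr 295.1 235.4 [0.4703 0.0582 0.0089] [0.4694 0.058  0.0089]
scr 330.6 243.6 [ 0.451  -0.023   0.0072] [ 0.4519 -0.022   0.0072]
scr 307.5 179.0 [0.5927 0.0295 0.0414] [0.5926 0.0305 0.0414]
scr 345.1 185.1 [ 0.5848 -0.0536  0.011 ] [ 0.5846 -0.0538  0.011 ]
lev 257.8 171.5 [0.6157 0.1457 0.0079] [0.6146 0.1461 0.0079]
blk 376.0 240.6 [ 0.4581 -0.1201  0.0408] [ 0.459  -0.1201  0.0408]
blk 430.6 234.5 [ 0.4762 -0.2493  0.0009] [ 0.475  -0.2482  0.0009]
blk 433.6 251.2 [ 0.438  -0.2558 -0.0009] [ 0.4376 -0.2549 -0.0009]
blk 375.4 258.1 [ 0.421  -0.1212  0.0119] [ 0.4207 -0.1221  0.0119]
fixed 310.9 230.0 [0.4807 0.0216 0.034 ] [0.4808 0.0219 0.034 ]
1.0
```

```bash
python3 - <<'E'
import cv2
t=cv2.imread('pics/top0.png')[165:255,240:350]
cv2.imwrite('pics/ct2.png',cv2.resize(t,None,fx=6.5,fy=6.5,interpolation=cv2.INTER_CUBIC)); 
s=cv2.imread('pics/side0.png')[140:235,270:360];cv2.imwrite('pics/cs2.png',cv2.resize(s,None,fx=6,fy=6,interpolation=cv2.INTER_CUBIC))
E
```

```text
(no output)
```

View pics/ct2.png

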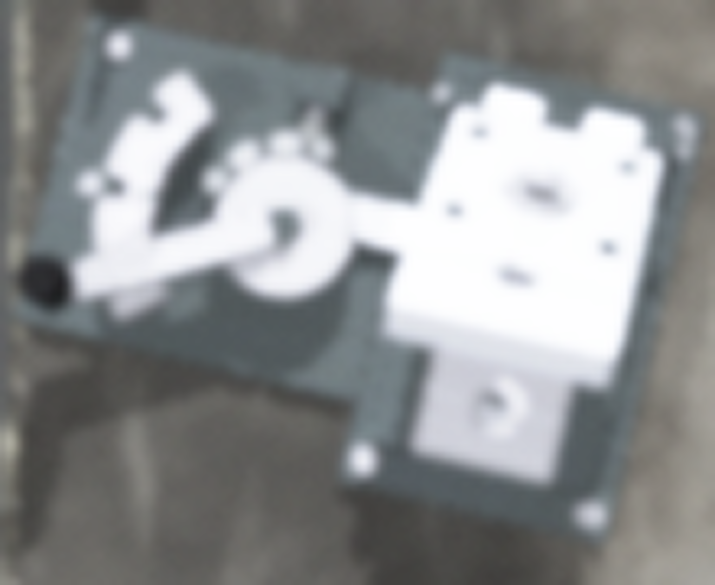

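View pics/cs2.png

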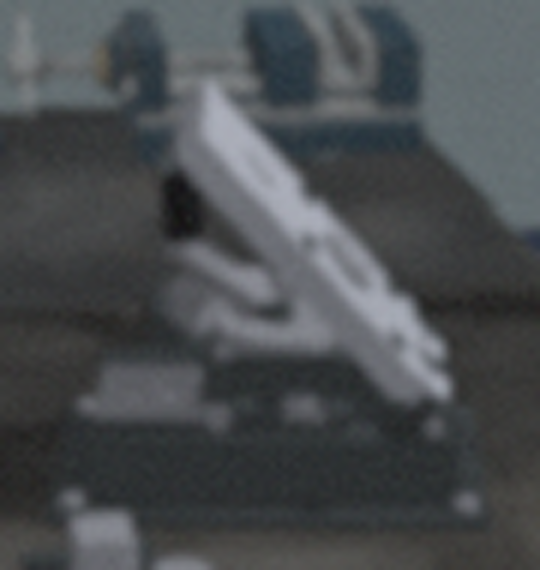

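```bash
cat > fit.py <<'E'
from h import *
from scipy.optimize import least_squares
c=viewer.camera_info("top");T=np.array(c["T"])
def pj(P):
    q=T[:3,:3].T@(np.array(P)-T[:3,3]);return np.array([c["fx"]*q[0]/-q[2]+c["cx"],c["fy"]*-q[1]/-q[2]+c["cy"]])
f=lambda a,b:np.array((240+(a+.5)/6.5-.5,165+(b+.5)/6.5-.5))
def J(p,x,y,z):
    C,S=np.cos(p[2]),np.sin(p[2]);return [p[0]+C*x-S*y,p[1]+S*x+C*y,z]
def obs(p):
    x,y,yaw,sx,sy,a,l=p
    ca,sa=np.cos(a),np.sin(a)
    return {"s1":(J(p,-sx,sy,.009),f(362,461)),"s2":(J(p,-sx,-sy,.009),f(592,515)),"s3":(J(p,sx,sy,.009),f(442,92)),"s4":(J(p,sx,-sy,.009),f(685,135)),
    "hole":(J(p,-.045,0,.032),f(503,407)),"piv":(J(p,0,.085,.035),f(285,228)),
    "leafhole":(J(p,.055-.1*ca+.006*sa,0,.038+.1*sa+.006*ca),f(517,276)),
    "knob":(J(p,.08*np.sin(l),.085+.08*np.cos(l),.065),f(45,282))}
def res(p): return np.concatenate([np.array(pj(P))-q for P,q in obs(p).values()])
r=least_squares(res,[.52,0,-.22,.07,.04,.76,-.4],loss='soft_l1',f_scale=.5)
E
python3 - <<'E'
from fit import *
p=r.x;print(p.round(4))
for k,v in zip(obs(p),r.fun.reshape(-1,2)):print(k,v.round(2))
d=np.load('pics/top0.npy');s=np.load('pics/side0.npy')
print("pip",[J(p,0,.085+.08,.065)],"hole",J(p,-.045,0,.044))
# block: pins
from fit import at if False else pj
E
```

```text
File "<stdin>", line 7
    from fit import at if False else pj
                       ^^
SyntaxError: invalid syntax
```

```bash
python3 - <<'E'
from fit import *
p=r.x;print(p.round(4))
for k,v in zip(obs(p),r.fun.reshape(-1,2)):print(k,v.round(2))
print("notch",J(p,0,.165,.05),"hole",J(p,-.045,0,.044))
# knob of pin: depth cluster
for n in("top","side"):
    d=np.load(f'pics/{n}0.npy'); c=viewer.camera_info(n);Tm=np.array(c["T"])
    v,u=np.mgrid[0:400,0:640]; q=np.stack([(u-c["cx"])/c["fx"]*d,-(v-c["cy"])/c["fy"]*d,-d],-1)@Tm[:3,:3].T+Tm[:3,3]
    m=(d>0)&(abs(q[...,0]-.45)<.025)&(abs(q[...,1]+.217)<.03)&(q[...,2]>.058)
    print(n,m.sum(),q[m].min(0).round(4),q[m].max(0).round(4),q[m].mean(0).round(4), 'top', q[m&(q[...,2]>.075)].mean(0).round(4))
    if n=="top":
        m=(abs(q[...,0]-.445)<.03)&(abs(q[...,1]+.14)<.03)&(q[...,2]>.049);print("spare",m.sum(),q[m].mean(0).round(4))
        m=(abs(q[...,0]-.445)<.05)&(abs(q[...,1]+.18)<.09)&(abs(q[...,2]-.04)<.004)
        pts=(q[m][:,:2]*1000).astype(np.float32);print("blk",m.sum(),cv2.minAreaRect(pts))
    m=(abs(q[...,0]-.526)<.02)&(abs(q[...,1]-.157)<.025)&(q[...,2]>.055);print("lk",m.sum(),q[m].mean(0).round(4) if m.sum() else 0)
E
```

```text
[ 0.5273  0.0017 -0.226   0.068   0.0414  0.8758 -0.5017]
s1 [ 0.14 -0.5 ]
s2 [ 0.51 -0.13]
s3 [ 2.21 -1.76]
s4 [0.09 0.  ]
hole [-1.48  1.67]
piv [-0.52  0.31]
leafhole [0.26 0.05]
knob [-1.11  0.12]
notch [np.float64(0.5642655364100306), np.float64(0.16253280265188189), 0.05] hole [np.float64(0.4834373090236632), np.float64(0.011811876242913414), 0.044]
top 81 [ 0.4438 -0.228   0.0594] [ 0.4608 -0.2108  0.0834] [ 0.4518 -0.2183  0.077 ] top [ 0.4519 -0.2196  0.0799]
spare 64 [ 0.4421 -0.1407  0.0556]
blk 858 ((447.08349609375, -181.20213317871094), (39.82615661621094, 125.7712631225586), 6.553019046783447)
lk 56 [0.5248 0.1597 0.0625]
side 190 [ 0.4454 -0.2289  0.0582] [ 0.4642 -0.2093  0.0824] [ 0.4536 -0.2239  0.0721] top [ 0.4537 -0.2219  0.0796]
lk 28 [0.5268 0.1581 0.0601]
```

```bash
cat >> h.py <<'E'
def Q(th): return [0.0,float(np.cos(th/2)),float(np.sin(th/2)),0.0]
YAW=-.226
E
python3 - <<'E'
from h import *
for th in (YAW+1.571+.25,YAW-1.571+.25):
    print(th,[bot.inverse_kinematics([.5255,.1595,z],Q(th)) for z in(.25,.04)])
for th in (YAW,YAW+np.pi,YAW+1.57,YAW-1.57): print(th,bot.inverse_kinematics([.47,.02,.2],Q(th)),bot.inverse_kinematics([.45,-.22,.06],Q(th)))
E
```

```text
1.595 [array([ 0.3540554 ,  0.41952998, -0.97618133,  1.70061657,  0.36764518,
        1.21909843, -0.68707376]), array([ 0.17972885,  0.64013377, -0.75895081,  1.90794726,  0.59029999,
        0.83079901, -0.87068771])]
-1.547 [array([ 0.48865986,  0.53587024, -1.22892513,  1.69393176,  0.52406579,
        1.29170018,  2.31774784]), array([ 0.44851162,  0.91535471, -1.2455831 ,  1.89272843,  0.9853451 ,
        1.12282596,  1.96970749])]
-0.226 [ 0.34115952  0.21896346 -0.55678486  1.95680037  0.13663829  1.00232968
 -2.07552247] [ 0.44214335  0.41909691 -0.10434648  2.0444391   0.06735926  0.68119064
 -1.50238385]
2.915592653589793 [ 0.6062152   0.28431789 -0.8823787   1.94281779  0.25546421  1.02987789
  0.95512941] [ 0.82434109  0.48557698 -0.58759466  2.01939781  0.39055997  0.74722633
  1.34347437]
1.344 [ 0.4607513   0.24267487 -0.6997667   1.95021647  0.18357095  1.011862
 -0.5493355 ] [ 0.68211562  0.44956561 -0.40432577  2.0284553   0.26441794  0.71306157
 -0.11452163]
-1.796 [ 0.83421336  0.41723387 -1.21945977  1.93292846  0.44127843  1.09921615
  2.34974418] [-0.49045829  0.80773358  1.25029967  2.09885869 -0.95799064  0.99451665
 -2.07489391]
```

```bash
python3 - <<'E'
from h import *
q=Q(1.595)
bot.goto([.5255,.1595,.20],q); print(bot.current_t())
bot.move_l([.5255,.1595,.041],rate=.15)
print(bot.current_t(),bot.current_wrist_force())
snap("side","s1");snap("top","t1")
bot.grasp(); print(bot.current_t(),bot.current_finger_gap(),bot.current_position(),bot.current_wrist_force())
E
```

```text
3.825
5.0333 [ 0.63782978 -0.06131883 -0.08358341]
6.2167 0.01694172672104367 [0.52621873 0.15933715 0.04105716] [ 4.52204266 -0.89276093 -2.20296603]
```

```bash
python3 - <<'E'
from h import *
piv=np.array([.5464,.0845])
for l in(-.33,-.16,0.0):
    a=YAW+np.pi/2-l
    P=piv+.08*np.array([np.cos(a),np.sin(a)])
    bot.move_l([*P,.041],rate=.06); print(P,bot.current_position(),bot.current_wrist_force().round(1))
bot.open_jaws(); bot.sleep(.2)
snap("side","s2")
bot.move_l([*P,.16],rate=.2)
snap("top","t2"); print(bot.current_t(),bot.current_finger_gap())
E
python3 - <<'E'
import cv2
t=cv2.imread('pics/t2.png')[140:270,230:360]
cv2.imwrite('pics/t2c.png',cv2.resize(t,None,fx=4.6,fy=4.6,interpolation=2))
E
```

```text
[0.53809499 0.16406775] [0.53744271 0.16322209 0.04072543] [-1.5 -3.7  3.4]
[0.55167617 0.16432582] [0.55097829 0.16542254 0.04094137] [-3.   2.1  1.8]
[0.56432648 0.16246564] [0.56465806 0.16362181 0.04108467] [-0.4  4.8 -2.6]
9.5333 0.0881426674335711
```

View pics/t2c.png

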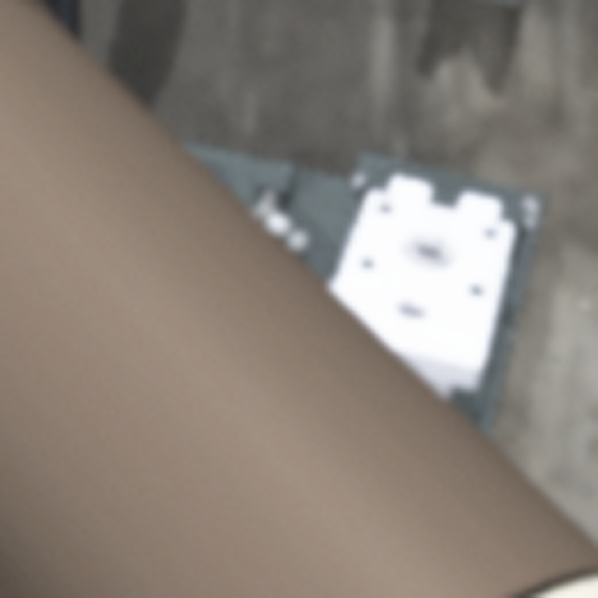

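```bash
python3 - <<'E'
from h import *
from fit import J,r
p=r.x
q=Q(YAW+np.pi)
def tcp(a,rho=.118):
    return J(p,.055-rho*np.cos(a)+.006*np.sin(a)+.010,0,.038+rho*np.sin(a)+.006*np.cos(a))
P=tcp(1.0); P[2]+=.02
print(P)
bot.move_l([.5643,.1625,.20],rate=.25)
bot.grasp()
bot.goto([P[0],P[1],.21],q)
print(bot.current_t(),bot.current_finger_gap())
snap("top","t3")
E
python3 - <<'E'
import cv2
t=cv2.imread('pics/t3.png')[140:270,230:360]
cv2.imwrite('pics/t3c.png',cv2.resize(t,None,fx=4.6,fy=4.6,interpolation=2))
E
```

```text
[np.float64(0.5334261666535204), np.float64(0.00031832408113837297), np.float64(0.1605353900425406)]
12.475 0.0005732928221893135
```

View pics/t3c.png

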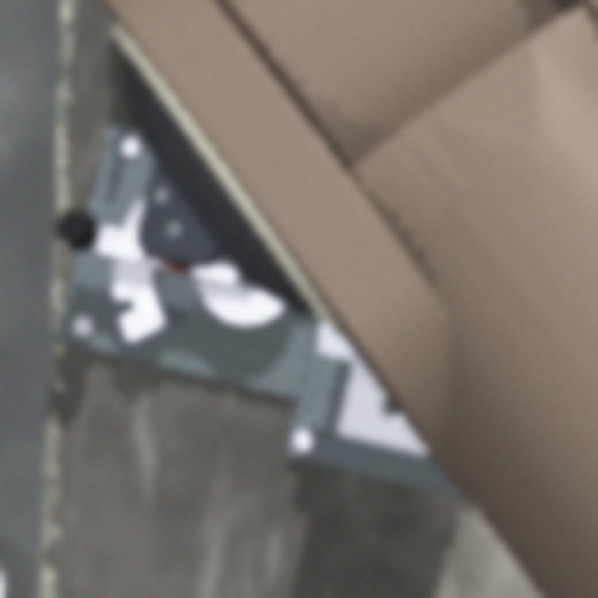

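```bash
python3 - <<'E'
from h import *
from fit import J,r
p=r.x
print("notch px pred",px("top",J(p,0,.165,.065)))
def tcp(a,rho=.118):
    return J(p,.055-rho*np.cos(a)+.006*np.sin(a)+.010,0,.038+rho*np.sin(a)+.006*np.cos(a))
for a in(1.0,.85,.7,.55,.4,.28,.17):
    bot.move_l(tcp(a),rate=.12); print(a,bot.current_t(),bot.current_wrist_force().round(1))
print(bot.move_l(tcp(.055),rate=.04,f_stop=6.5),bot.current_position(),tcp(.055),bot.current_wrist_force().round(1))
snap("side","s4")
P=bot.current_position()
bot.move_l([P[0],P[1],.15],rate=.2); print(bot.current_t(),bot.current_wrist_force().round(1))
bot.goto([.4515,-.2195,.20],Q(YAW+1.57)); bot.open_jaws()
snap("side","s5"); snap("top","t5");print(bot.current_t())
E
python3 - <<'E'
import cv2
t=cv2.imread('pics/t5.png')[150:270,240:400]
cv2.imwrite('pics/t5c.png',cv2.resize(t,None,fx=5,fy=5,interpolation=2))
t=cv2.imread('pics/s5.png')[140:300,230:400]
cv2.imwrite('pics/s5c.png',cv2.resize(t,None,fx=3.5,fy=3.5,interpolation=2))
E
```

```text
notch px pred [245.5 189.7]
1.0 13.25 [-0.2  0.4  0.2]
0.85 13.55 [-0.1  0.1 -0. ]
0.7 13.85 [-0.4  0.2 -0.6]
0.55 14.15 [0.2 0.1 0.3]
0.4 14.45 [ 0.8 -0.3 -0.4]
0.28 14.7167 [-0.6 -0.3  0.4]
0.17 14.975 [ 0.1 -0.4  0. ]
False [0.47650118 0.0135534  0.05056748] [np.float64(0.47613607458534224), np.float64(0.013490592717763768), np.float64(0.05047765574061958)] [ 1.7 -0.2  2.4]
16.1667 [-0.1  0.1 -1. ]
18.5917
```

View pics/t5c.png

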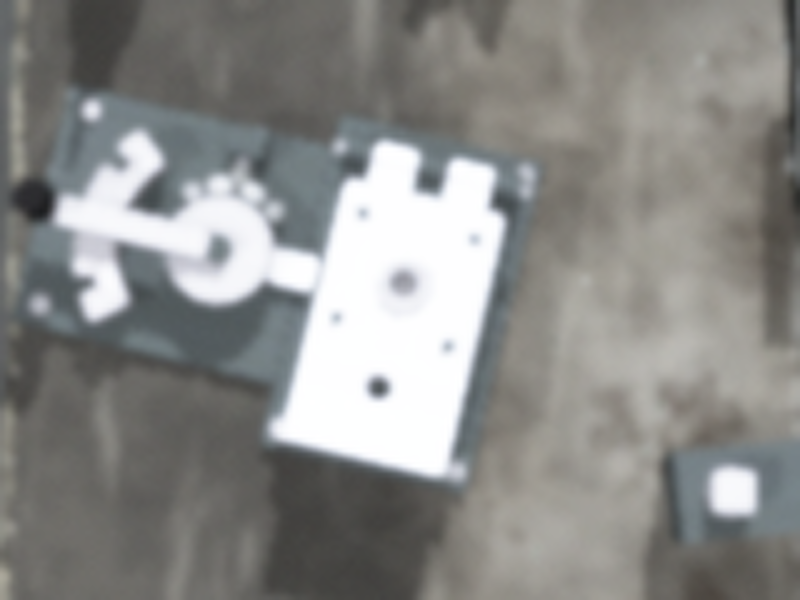

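View pics/s5c.png

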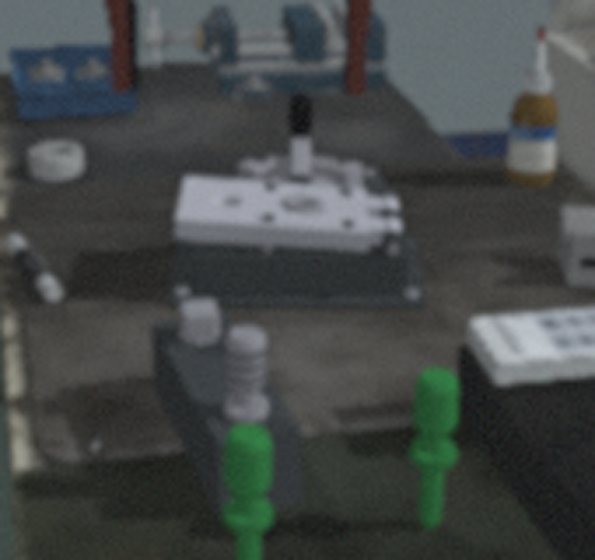

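Lever arm is now straight through the middle notch (top px (247,190), predicted (245.5,190)). The leaf rests nearly level with its hole at top px (315,227). Next I measure the hole and the pin, then grasp.

```bash
python3 - <<'E'
from h import *
from fit import J,r
def at(n,u,v,z):
    c=viewer.camera_info(n);T=np.array(c["T"]);q=T[:3,:3]@np.array([(u-c["cx"])/c["fx"],-(v-c["cy"])/c["fy"],-1]);k=(z-T[2,3])/q[2];return (T[:3,3]+k*q).round(4)
def cen(img,u,v,h,dark):
    g=cv2.cvtColor(img,cv2.COLOR_BGR2GRAY).astype(float)[v-h:v+h+1,u-h:u+h+1]
    wt=np.clip(np.percentile(g,80)-15-g,0,None) if dark else np.clip(g-np.percentile(g,50),0,None)
    yy,xx=np.mgrid[v-h:v+h+1,u-h:u+h+1];return (wt*xx).sum()/wt.sum(),(wt*yy).sum()/wt.sum()
t=cv2.imread('pics/t5.png');s=cv2.imread('pics/s5.png')
h=cen(t,315,227,5,True);print("hole top",h,at("top",*h,.0500))
su,sv=230+232/3.5,140+201/3.5
print("hole side",su,sv,at("side",su,sv,.0505)); print("fit",J(r.x,-.0445,0,.05))
for z,a in((.0505,0),):
    print([ (w(n,x["position"]).round(4),round(x["conf"],2)) for n in("top","side") for x in viewer.spot_in(n,"leaf_hole")[:2]])
    print([ (w(n,x["position"]).round(4),round(x["conf"],2)) for n in("side",) for x in viewer.spot_in(n,"lock_pin")[:3]])
# pin in side: knob top centre approx crop
print("pin side knob mid", at("side",230+246/3.5,140+361/3.5,.0685))
t0=cv2.imread('pics/top0.png')
m=cen(t0,426,244,5,False);print("pin top",m,at("top",*m,.082))
E
```

```text
hole top (np.float64(315.24313501144167), np.float64(227.01201372997713)) [0.4865 0.012  0.05  ]
hole side 296.2857142857143 197.42857142857144 [0.4904 0.0112 0.0505]
fit [np.float64(0.48392459488844725), np.float64(0.011699838365471584), 0.05]
[(array([0.5157, 0.0014, 0.0479]), 0.81), (array([ 0.516 , -0.0083,  0.044 ]), 0.74)]
[(array([ 0.44  , -0.2991,  0.054 ]), 0.92), (array([ 0.5306, -0.2737,  0.0553]), 0.61), (array([ 0.4494, -0.223 ,  0.064 ]), 0.54)]
pin side knob mid [ 0.4541 -0.2214  0.0685]
pin top (np.float64(426.18819776714514), np.float64(243.47488038277513)) [ 0.4532 -0.2192  0.082 ]
```

```bash
python3 - <<'E'
import cv2
a=cv2.imread('pics/top0.png')[228:260,370:440]; b=cv2.imread('pics/t5.png')[210:245,290:345]
cv2.imwrite('pics/z1.png',cv2.resize(a,None,fx=11,fy=11,interpolation=2));cv2.imwrite('pics/z2.png',cv2.resize(b,None,fx=11,fy=11,interpolation=2))
E
```

```text
(no output)
```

View pics/z1.png

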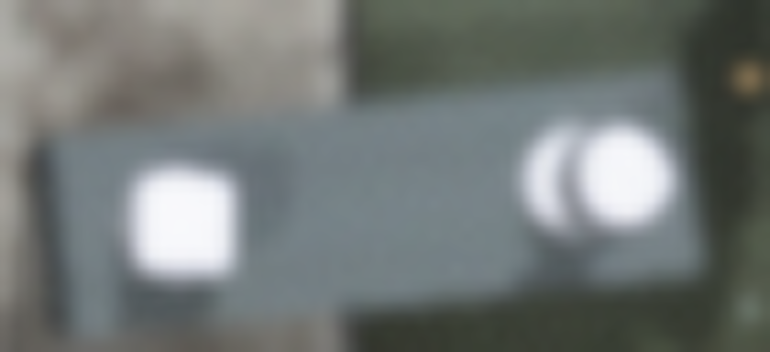

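View pics/z2.png

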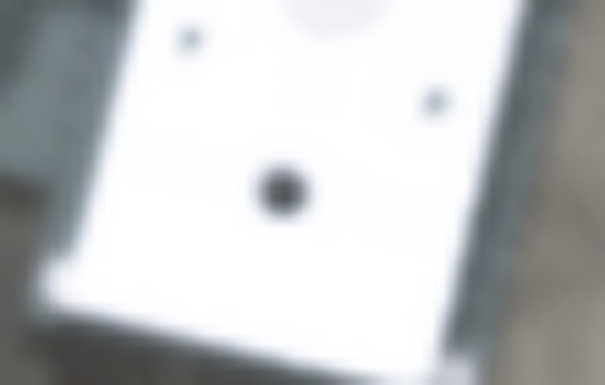

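```bash
python3 - <<'E'
from h import *
bot.move_l([.4532,-.2198,.053],rate=.12)
print(bot.current_t(),bot.current_position(),bot.current_wrist_force().round(1))
bot.grasp(); print(bot.current_t(),bot.current_finger_gap(),bot.current_position(),bot.current_wrist_force().round(2))
bot.move_l([.4532,-.2198,.150],rate=.12)
print(bot.current_finger_gap(),bot.current_wrist_force().round(2))
bot.goto([.4865,.0115,.150],Q(YAW+1.57))
bot.sleep(.2)
bot.move_l([.4865,.0115,.112],rate=.1)
snap("side","s6");snap("top","t6");print(bot.current_t(),bot.current_position(),bot.current_finger_gap())
E
python3 - <<'E'
import cv2
t=cv2.imread('pics/s6.png')[130:250,240:380]
cv2.imwrite('pics/s6c.png',cv2.resize(t,None,fx=5,fy=5,interpolation=2))
t=cv2.imread('pics/t6.png')[150:270,240:400]
cv2.imwrite('pics/t6c.png',cv2.resize(t,None,fx=4,fy=4,interpolation=2))
E
```

```text
20.1167 [ 0.45364548 -0.21994335  0.05359948] [-0.5  0.2  0.2]
21.1917 0.01825626375776193 [ 0.45322948 -0.2197498   0.0529961 ] [ 0.38 -0.28 -0.12]
0.01821590975845217 [-0.15  0.12 -0.99]
23.9083 [0.48689417 0.01172542 0.11247837] 0.01805050464093184
```

View pics/s6c.png

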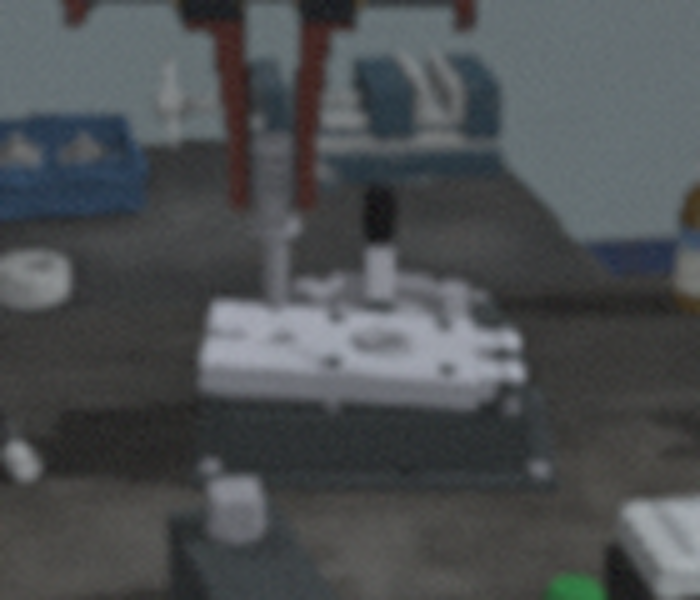

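View pics/t6c.png

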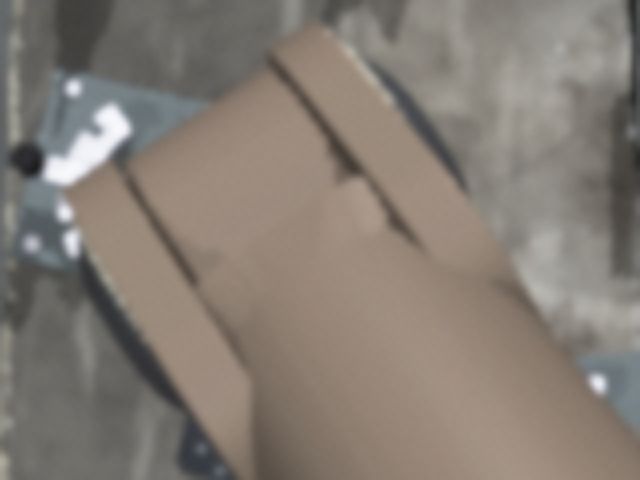

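```bash
python3 - <<'E'
from h import *
for P in([.4865,.012,.0635],[.4865,.012,.104],[.4865,.012,.050]):
    u=px("side",P); print(u,(u-[240,130])*5)
a=cv2.imread('pics/s6.png')[165:205,275:325];b=cv2.imread('pics/s5.png')[165:205,275:325]
cv2.imwrite('pics/z3.png',np.hstack([cv2.resize(x,None,fx=7.8,fy=7.8,interpolation=2) for x in(a,b)]))
E
```

```text
[294.4 191.8] [272. 309.]
[294.2 173.9] [271.  219.5]
[294.5 197.6] [272.5 338. ]
```

View pics/z3.png

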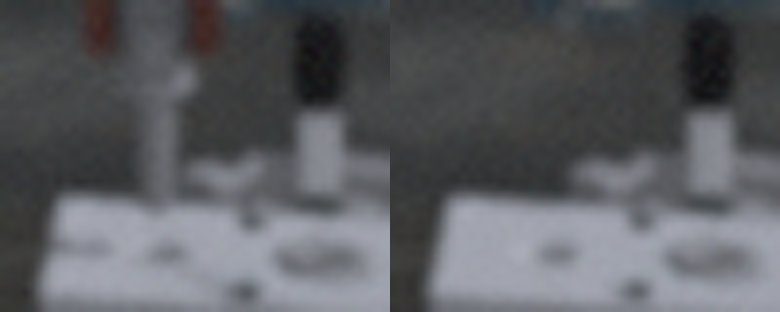

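```bash
python3 - <<'E'
from h import *
bot.move_l([.4876,.0117,.108],rate=.05); bot.sleep(.1)
print(bot.current_wrist_force().round(2))
print(bot.move_l([.4876,.0117,.088],rate=.03,f_stop=4),bot.current_position().round(4),bot.current_wrist_force().round(2),bot.current_t())
snap("side","s7")
a=cv2.imread('pics/s7.png')[160:210,270:330];cv2.imwrite('pics/s7c.png',cv2.resize(a,None,fx=10,fy=10,interpolation=2))
E
```

```text
[-1.16  0.39 -1.47]
False [0.4876 0.0118 0.088 ] [ 0.28  0.11 -0.89] 25.075
```

View pics/s7c.png

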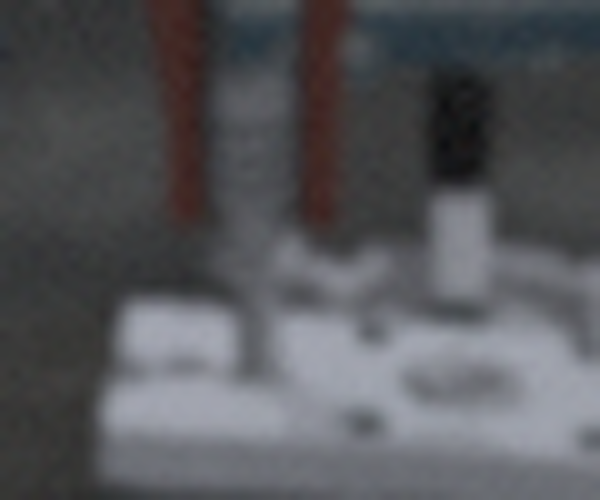

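```bash
python3 - <<'E'
from h import *
for z in(.078,.070,.064):
    s=bot.move_l([.4876,.0117,z],rate=.03,f_stop=5); print(z,s,bot.current_position().round(4),bot.current_wrist_force().round(2),bot.current_t())
    if s: break
E
```

```text
0.078 False [0.4875 0.0117 0.0778] [ 0.06  0.36 -1.28] 25.6083
0.07 False [0.4875 0.0117 0.0698] [-0.23  0.64 -0.65] 26.025
0.064 False [0.4876 0.0118 0.0639] [-0.42  0.33 -0.38] 26.375
```

```bash
python3 - <<'E'
from h import *
for z in(.0605,.058,.0565,.055,.0535,.052,.050):
    s=bot.move_l([.4876,.0117,z],rate=.02,f_stop=14); bot.sleep(.1); f=bot.current_wrist_force();print(z,s,bot.current_position().round(4),f.round(2),bot.current_t())
    if s or f[2]>14: break
snap("side","s8")
a=cv2.imread('pics/s8.png')[160:225,265:345];cv2.imwrite('pics/s8c.png',cv2.resize(a,None,fx=8,fy=8,interpolation=2))
E
```

```text
0.0605 False [0.4874 0.0118 0.0605] [-2.91  1.66  2.24] 26.8
0.058 False [0.4875 0.0117 0.058 ] [-2.76  1.17  3.77] 27.175
0.0565 False [0.4875 0.0118 0.0568] [-4.43  0.87  9.87] 27.525
0.055 False [0.4878 0.0119 0.0564] [-8.19 -0.18 22.69] 27.875
```

View pics/s8c.png

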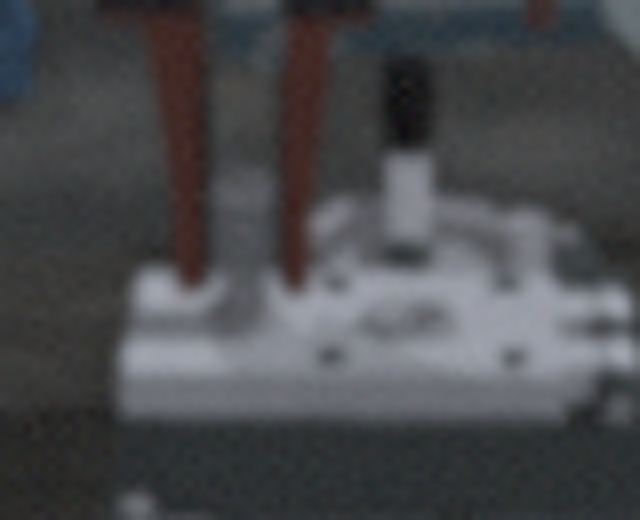

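```bash
python3 - <<'E'
from h import *
bot.move_l([.4869,.0117,.0549],rate=.02); bot.sleep(.4)
print(bot.current_position().round(4),bot.current_wrist_force().round(2),bot.current_finger_gap(),bot.current_t())
snap("side","s9");snap("top","t9")
c=viewer.camera_info("side");Tm=np.array(c["T"]);v,u=np.mgrid[0:400,0:640]
from fit import r
p=r.x
for f in("s5","s9"):
    d=np.load(f'pics/{f}.npy');q=np.stack([(u-c["cx"])/c["fx"]*d,-(v-c["cy"])/c["fy"]*d,-d],-1)@Tm[:3,:3].T+Tm[:3,3]
    x=q[...,0]-p[0];y=q[...,1]-p[1];C,S=np.cos(p[2]),np.sin(p[2]);jx=C*x+S*y;jy=-S*x+C*y
    m=(d>0)&(jx>-.07)&(jx<.03)&(abs(jy)<.03)&(abs(q[...,2]-.047)<.012)&~((abs(jx+.045)<.03)&(abs(jy)<.014))
    k=np.polyfit(jx[m],q[...,2][m],1);print(f,m.sum(),k.round(4),"z at hole",np.polyval(k,-.045).round(4))
a=cv2.imread('pics/t9.png')[150:270,230:400];cv2.imwrite('pics/t9c.png',cv2.resize(a,None,fx=4,fy=4,interpolation=2))
E
```

```text
[0.4877 0.0118 0.0564] [-7.45  0.39 21.15] 0.018364387765613426 28.575
s5 397 [-0.0505  0.0475] z at hole 0.0498
s9 362 [0.005  0.0437] z at hole 0.0435
```

View pics/t9c.png

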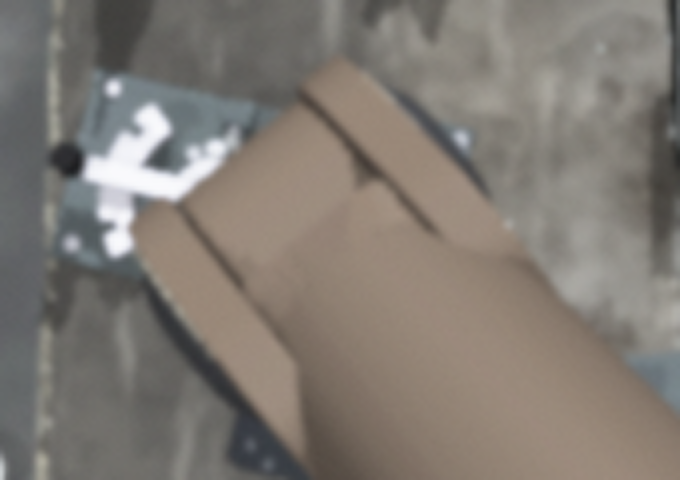

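View pics/s9.png

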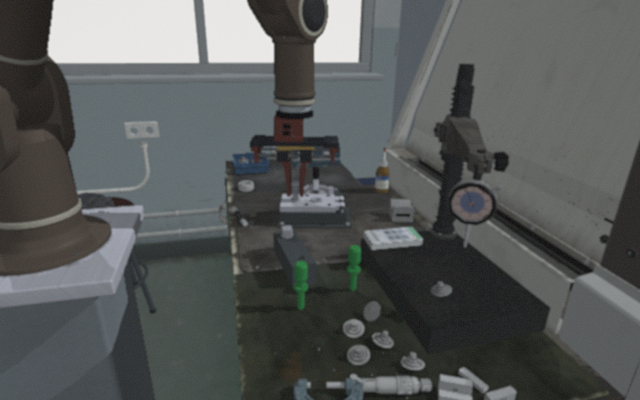

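The leaf plane is flat at 43.5 mm at the hole, where shut is 44 mm. The lever is still in the middle notch at top px (247,190), and the push holds steady at 21 N.

```bash
python3 - <<'E'
from h import *
print(bot.current_wrist_force().round(1),bot.current_finger_gap()); bot.close_job()
E
```

```text
[-7.9  0.2 22.1] 0.01807645336872043
the job is handed in; nothing more can be done
```

The jig is set for its marked station, and I handed the job in at about 28.6 s with the pin still gripped and pressed down. I threw the lever into the middle notch, swung the leaf down onto its springs, then took the round-knob lock pin from the block and pushed it through the leaf and the plates below.

**Last checks:**
- **Lever:** its knob is within about 1 px of the predicted notch position in the top picture.
- **Leaf:** it lies flat (slope 0.005 against 0.05 when resting on its springs), 43.5 mm high at the hole where 44 mm is shut.
- **Pin:** the tool came to a hard stop at 56.4 mm against about 57 mm expected, with about 22 N downward push and the finger gap steady at 18 mm.
- **Bystanders:** I did not touch the square-headed pin, the gauges, the vee block or the green look-alikes, and they looked unmoved in the last side picture.

**What disagreed:**
- **Hole position:** the two cameras differed by up to about 4 mm along x. I aimed between them, and the pin went in without resistance.
- **Side load:** about 8 N along x remains on the gripped pin, and a small correction did not remove it.

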